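# Push the bench pin home and clamp it

### The arm

A 6-joint arm with a two-finger parallel gripper is mounted at the origin on the work surface. World frame = base frame: x ahead of the robot, y to its left, z up, the work surface at z = 0. Lengths are in m, angles in rad, forces in N, time in s.
With the tool pointing down it reaches from about 0.25 to 0.8 m from the base axis. Payload 3.9 kg.
Tool frame: the origin (TCP) lies at the very end of the fingers, on their centre line; the grasp point (between the pads) lies 19 mm behind it; z points along the fingers, y is the line along which they close (so a half turn about z gives the same grasp; the last joint's range is limited). The gripper opens to 85 mm and grips with 20 to 120 N. Pads are 22 mm wide; open, the fingers measure 114 mm over their backs; the gripper's body (76 mm by 85 mm) begins 54 mm behind the grasp point. The pads swing forward as they close: fully open they stand 13 mm farther back than shut.
Start: joints at [1.304, 0.26, -0.138, 1.173, 0, 1.571], TCP at [0.138, 0.506, 0.231] pointing down, gripper open.
Joint ranges: [-2.78, 2.78], [-0.83, 1.72], [-1.28, 1.37], [-1.9, 2.12], [-1.57, 1.48], [-3.14, 3.14]. Speed limits (rad/s): [2.57, 2.57, 3.14, 3.14, 3.14, 3.14].

### API

Orientations are given as a rotation vector (axis times angle).
In Python, from station import env gives the robot as it stands.
- The arm moves only by the tool apply_moves, never from a script. Its argument "targets" is a list of rows, each an object with "translation": the shift along the tool's x, y, z normalised to -1 to 1, where 1 is 200 mm, a list of three; "twist": the turn, a rotation vector about the tool's x, y, z normalised to -1 to 1, where 1 is 2 pi rad, a list of three. A call has 1 to 5 rows; each row is the pose to reach, as a shift and turn from the pose commanded when the call began, along the tool's axes at that moment, turning the shorter way round; what a row does not reach only later rows make up. A row lasts 1/12 s, in which the tool goes at most 41.7 mm and 7.16 degrees, less where a joint would pass 70% of its speed; a pose out of reach is approached as far as the arm can. A call with a number of a shift or a turn outside -1 to 1 is refused whole. A call with a gripper value outside its range is refused whole. "gripper" is the opening, from -1 (shut) to 1 (fully open), set as the call begins (left out, the last holds). The fingers move at their own pace and stop on an object; "grip_force" is the grip in N (left out, the last holds). Time passes only in rows, so rows that repeat a pose let the fingers close. It gives the time, the measured TCP pose, the force, the opening and the grip force at its end, in the units of the state.
- env.get_state(): the state, without advancing time (a new reading comes with each control period).
- env.camera(name): name is "side" or "top"; returns a dict with "img" (384x512x3 uint8, blue, green, red), "intrinsics" (3x3 intrinsics, pixels), "R" (3x3) and "t" (3): a world point X has camera coordinates R X + t. Camera axes: x right, y down, z forward; pixel columns grow to the right and rows downward; lengths in m; the calibration is good to about 2 mm. A picture is of the moment at which its call begins. There is no depth.
- env.finish_job(): hands the job in; it is judged then, once.
Trained networks look in the newest picture that a camera, given by its name, has taken for a name from the list of things; names that differ only in an ending like _2 or _b are one class to them, and where a whole thing is asked for, a point or a joint stands for the part that bears it (a point fixed in the world has none). Each returns a list of dicts, best first, with "confidence" (0 to 1); they miss things now and then, are a little off and sometimes report something else, mostly with a low value. They report only what shows in the picture. A call takes as long as a camera call. They do not tell look-alikes from the thing itself.
- env.recognise(camera, name): "bbox" ([left, top, width, height] as shares, 0 to 1, of the picture: columns of its width, rows of its height, round what is visible of it).
- env.trace(camera, name): "mask" (384x512 bool, what is visible of it) and "bbox" ([left, top, width, height] as shares, 0 to 1, of the picture: columns of its width, rows of its height, round what is visible of it).
- env.tip_of(camera, name): "centre" ([row, column] as shares, 0 to 1, of the picture: columns of its width, rows of its height: a listed point, or the origin of a listed thing).
The state is a dict: "t": time; "qpos": joint angles; "qvel": joint speeds; "joint_efforts": joint torques, N m; "tcp_pos": TCP position; "orientation": TCP orientation; "wrist_force": force on the tool from outside, world axes, zero at the start; "torque": the same for the moment, N m; "gripper_width": finger opening in m; "grasp_force": force on a finger pad.
Only numpy, scipy, OpenCV 4.12 (cv2) and the standard library are available. Lean on these libraries where they do the work, as an engineer would, in place of code of your own. Each camera call takes 0.05 s, during which the arm holds its last target. There are 200 camera calls.

### The job

Push the loose wooden bench pin straight in until it is fully home against the rear stop of its steel holder. Then turn the T-handle of the clamp screw clockwise until you feel the resistance rise and the pin is clamped hand-tight, without forcing it on and crushing the wood; let go of the handle, and leave the other things on the bench where they are.

Things in the scene. Friction and masses are not known exactly. Their poses are not given: they have to be found in the camera images.
- stand: Stand bolted to the bench: hardwood riser 160 x 140 x 60 mm, steel holder on it. Origin: bench top under the screw axis; z up; the pin goes in along +x. Steel bed at z 68 mm, x -93 to 47; channel 68 mm wide between cheeks; rear stop face at x 35. Bridge over the channel: x -20 to 20, y -48 to 48, z 100 to 122 mm; nut boss dia 32 up to z 130.
- pin: Bench pin: loose pale beech board 180 x 64 x 20 mm, about 0.16 kg, flat on the bed, tail in the channel, front overhanging the riser. Origin: middle of the tail end, underside; z up; the board runs along its own -x. Starts 17 to 35 mm short of the stop; when home its origin is at x 35, z 68 mm in the stand's frame and its x axis is along the stand's.
- notch (a point): Middle of the bottom of the notch in the pin's front end, on the pin's top face, 138 mm from the tail. The notch is 42 mm deep, 44 mm wide at the front end, 28 mm wide at its flat bottom, and cut through the full 20 mm thickness. Axes as the pin's.
- screw: Steel T-handle with screw. Origin: middle of the cross bar, on the axis, z about 170 mm. Bar 80 mm along its own y, 14 wide, 16 high. Clockwise from above tightens, sinking 8 mm a turn; free for 0.18 to 0.5 turn, then the pad touches and torque climbs. Thread friction holds any torque within 0.28 N m either way, so go by the rise of tool torque (+z): 0.2 over free is hand-tight, 0.5 crushes.
- pad: Round swivel pad on the screw's lower end under the bridge, 21 mm across, leather-faced. Origin: on the screw axis, inside the nut boss. It goes down with the screw but does not turn.
- bench_block: Steel bench block 64 x 64 x 19 mm beside the stand; leave alone. Origin: centre of its underside.
- pliers: Pliers with black grips, 115 mm long, beside the stand; leave alone. Origin: on the bench near the middle.
- file: Needle file with wooden handle, 190 mm long; leave alone. Origin: on the bench near the middle.
- flux_jar: Amber jar with steel lid, 56 mm across, 62 mm high, behind the stand; leave alone. Origin: centre of its underside.
- dish: White bowl 90 mm across, 28 mm high, behind the stand; leave alone. Origin: centre of its underside.
- bangle: Copper bangle 68 mm across, lying flat; leave alone. Origin: its centre, underside.
- saw_frame: Jeweller's saw frame lying flat at the left; leave alone. Origin: on the bench at the middle of the blade.
- hammer: Hammer lying at the right; leave alone. Origin: on the bench under its handle.
Not all that is in view belongs to the job. Several things have the shape of the stand; the one meant has the colours described above. What is shaped like the pin but red is not meant.

How it is judged:
On the way, in this order (a step that is already met when the one before it is completed fails the run):
1. the pin is home against the rear stop, not yet clamped (x of pin in the frame of stand above 0.032 m and contact force between pad and pin below 5 N), for 0.2 s.
2. the screw's pad presses firmly on the pin (contact force between pad and pin above 100 N), for 0.2 s.
At the end, for the whole second after the job is handed in: The pin is within 3 mm of the rear stop and within 0.05 rad of straight, the screw's pad presses on it with more than 100 N (a rise of 0.13 N m at the handle), and the screw is at rest (x of pin in the frame of stand above 0.032 m and angle between the x axis of pin and the x axis of stand, either way round below 0.05 rad and contact force between pad and pin above 100 N and angular speed of screw below 0.1 rad/s); the robot touches nothing.
It fails at once if the wood is crushed: the pad presses the pin with more than 450 N (a rise of 0.57 N m at the handle) (contact force between pad and pin above 450 N).
It fails at once if another thing on the bench is moved more than 30 mm (distance of any of bench_block, pliers, file, flux_jar, dish, bangle, saw_frame, hammer from where it was at the start of the episode above 0.03 m).
It also fails if it takes over 67 s, if anything falls off the work surface, if the arm or the gripper's body presses on something with over 40 N, if the wrist force passes 120 N, or if a joint passes its speed limit or range.

## Working session

There is one attempt and no reset: what is moved stays moved. The work goes in short steps, Python scripts to look and compute and a tool call to move; the robot and the scene stay as the last step left them, time stands still between calls to the robot, and variables do not carry over. Pictures are saved under pics/ and viewed, at most 10 in all, crops included, and the job is handed in when it is done.

Besides the shell and the picture viewer there is one more tool, called as name([rows], argument=value, ...), one row to a line, values as JSON. apply_moves: Moves the arm, as the interface text tells. Scaled input: -1 to 1 covers 200 mm each way for a shift and 2 pi rad each way for a turn. Its arguments: {"type":"object","properties":{"targets":{"type":"array","items":{"type":"object","properties":{"translation":{"type":"array","items":{"type":"number"}},"twist":{"type":"array","items":{"type":"number"}}}}},"gripper":{"type":"number"},"grip_force":{"type":"number"}},"required":["targets"]}

```bash
ls; mkdir -p pics; cat > h.py <<'E'
import numpy as np,cv2
from station import env
def ray(c,u,v):
    K,R,t=[np.array(c[k]) for k in("intrinsics","R","t")]
    return -R.T@t, R.T@np.linalg.solve(K,[u,v,1])
def atz(c,u,v,z):
    o,d=ray(c,u,v); return o+d*(z-o[2])/d[2]
def proj(c,X):
    p=np.array(c["intrinsics"])@(np.array(c["R"])@np.asarray(X)+np.array(c["t"])); return p[:2]/p[2]
E
python3 - <<'E'
from h import *
ims=[]
for n in("top","side"):
    c=env.camera(n); ims.append(c["img"])
    o,d=ray(c,256,192); print(n,o.round(3),d.round(3),c["intrinsics"][0][0])
    for k in("stand","pin","notch","screw","pad"):
        print(k,[(np.round([r["centre"][1]*512,r["centre"][0]*384],1).tolist(),round(r["confidence"],2)) for r in env.tip_of(n,k)],[(np.round(np.array(r["bbox"])*[512,384,512,384]).tolist(),round(r["confidence"],2)) for r in env.recognise(n,k)])
    cv2.imwrite(f"pics/{n}0.png",cv2.resize(c["img"],(800,600),interpolation=cv2.INTER_CUBIC))
print(env.get_state())
E
```

```text
pics
top [ 0.256 -0.045  1.407] [ 0.197  0.002 -0.98 ] 397.43444387006684
stand [([239.8, 170.1], 0.84), ([323.9, 242.6], 0.78), ([284.1, 183.4], 0.74), ([207.1, 150.7], 0.65)] [([213.0, 148.0, 61.0, 55.0], 0.7)]
pin [([213.7, 274.7], 0.97), ([245.1, 170.1], 0.61)] [([229.0, 175.0, 25.0, 52.0], 0.79), ([179.0, 229.0, 41.0, 56.0], 0.67)]
notch [([240.3, 211.0], 0.85), ([192.3, 243.7], 0.69)] [([180.0, 233.0, 42.0, 50.0], 0.73), ([232.0, 175.0, 19.0, 46.0], 0.72)]
screw [([241.1, 162.0], 0.67), ([330.3, 239.0], 0.62)] [([317.0, 238.0, 28.0, 4.0], 0.7), ([234.0, 154.0, 16.0, 19.0], 0.58)]
pad [([324.7, 238.1], 0.63), ([239.9, 164.9], 0.51)] []
side [ 0.027 -0.694  1.094] [ 0.374  0.513 -0.772] 405.94110378695996
stand [([258.2, 286.6], 0.92), ([269.5, 192.2], 0.58)] [([235.0, 147.0, 63.0, 72.0], 0.89), ([217.0, 247.0, 74.0, 80.0], 0.65)]
pin [([273.2, 178.3], 0.59), ([166.1, 218.9], 0.56)] [([154.0, 178.0, 45.0, 40.0], 0.88), ([221.0, 174.0, 49.0, 33.0], 0.74), ([300.0, 179.0, 16.0, 18.0], 0.63), ([142.0, 118.0, 59.0, 30.0], 0.32)]
notch [([178.3, 181.4], 0.87), ([234.5, 193.1], 0.68)] 
[... 237 characters left out ...]
0, 21.0], 0.73)]
{'t': 1.1, 'qpos': array([ 1.30397657e+00,  2.59999581e-01, -1.38075355e-01,  1.17271066e+00,
        8.91951843e-06,  1.57079893e+00]), 'qvel': array([-0.00025995, -0.00085726, -0.00013121,  0.00045092,  0.00061806,
        0.00153805]), 'joint_efforts': array([ 2.45738138e-04, -4.05621600e+01,  2.54241818e+01,  1.00429988e-03,
       -1.04397003e-05,  1.02758303e-06]), 'tcp_pos': array([0.13842118, 0.50642245, 0.23131388]), 'orientation': array([-4.17880395e-01, -3.11366886e+00, -1.85651513e-05]), 'wrist_force': array([ 0.40813388, -0.2397247 ,  0.07519755]), 'torque': array([-0.07007651, -0.01119869,  0.02690924]), 'grasp_force': 0.0, 'gripper_width': 0.08569937600286814}
```

View pics/top0.png

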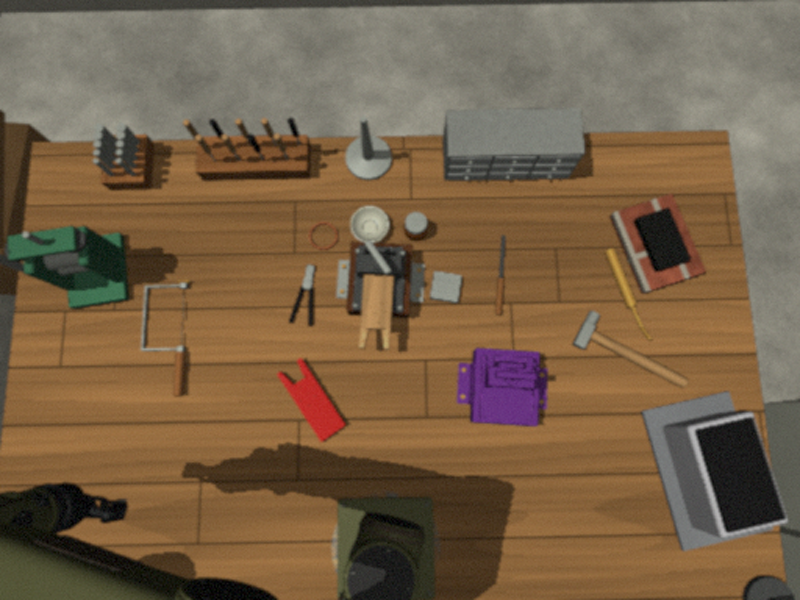

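View pics/side0.png

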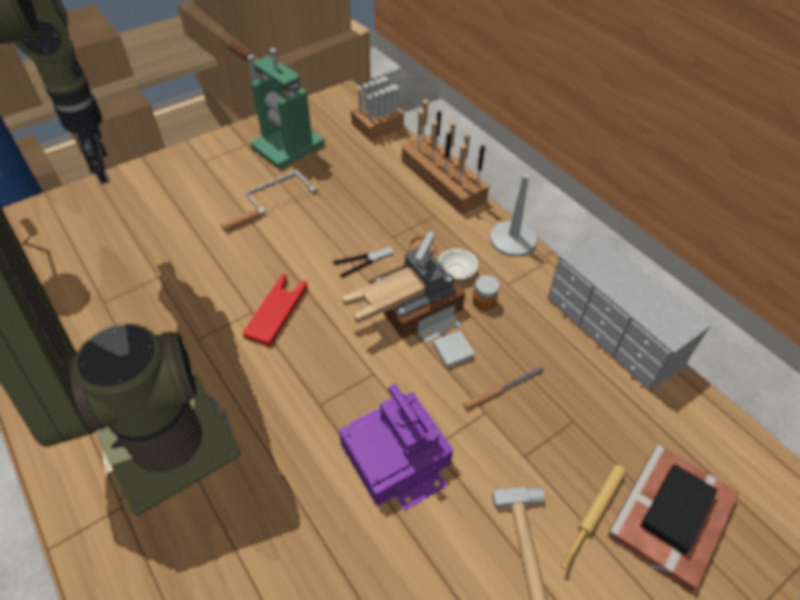

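The top picture shows four candidates for the stand, in 800x600 pixels. The brown riser with a grey holder and pale pin is at (380,280), a purple look-alike at (505,385) and a green press at (75,265). The pin could be the pale board at (377,310) or the red one at (312,400). The side picture shows the same: brown stand at (425,285), purple at (395,445), red pin at (275,310). I choose the brown stand and pale pin, and will measure and check them in a close crop.

```bash
cat > m.py <<'E'
from h import *
def masks(n,k,near):
    best=None
    for r in env.trace(n,k):
        ys,xs=np.nonzero(r["mask"])
        if len(xs) and np.hypot(xs.mean()-near[0],ys.mean()-near[1])<25 and (best is None or r["confidence"]>best[0]): best=(r["confidence"],r["mask"])
    return best
E
python3 - <<'E'
from m import *
C={n:env.camera(n) for n in("top","side")}
near={"top":(242,185),"side":(262,185)}
outs=[]
for n in C:
    c=C[n]; im=cv2.resize(c["img"],None,fx=8,fy=8,interpolation=cv2.INTER_CUBIC)
    for k,z,col in(("pin",.088,(0,255,0)),("screw",.178,(0,0,255)),("stand",0,(255,0,0))):
        b=masks(n,k,near[n])
        if b is None: print(n,k,"none");continue
        m=cv2.resize(b[1].astype(np.uint8),None,fx=8,fy=8,interpolation=cv2.INTER_NEAREST)
        cs,_=cv2.findContours(m,0,1); cv2.drawContours(im,cs,-1,col,1)
        ys,xs=np.nonzero(b[1]); P=np.array([atz(c,x,y,z)[:2] for x,y in zip(xs,ys)])
        q=P-P.mean(0);w,V=np.linalg.eigh(np.cov(q.T)); a=V[:,1]*np.sign(V[0,1]); s=q@a;t=q@V[:,0]
        print(n,k,round(b[0],2),len(xs),"mean",P.mean(0).round(4),"yaw",round(float(np.degrees(np.arctan2(a[1],a[0]))),1),"ext",round(np.ptp(s),3),round(np.ptp(t),3))
    for k,z in(("stand",0),("pin",.068),("notch",.088),("screw",.17)):
        print(n,k,[(atz(c,r["centre"][1]*512,r["centre"][0]*384,z)[:2].round(4).tolist(),round(r["confidence"],2)) for r in env.tip_of(n,k)])
    u,v=near[n]; outs.append(im[int(v*8-280):int(v*8+280),int(u*8-200):int(u*8+200)] if n=="top" else im[int(v*8-280):int(v*8+280),int((u-15)*8-200):int((u-15)*8+200)])
cv2.imwrite("pics/crop.png",np.hstack(outs))
E
```

```text
top pin 0.56 803 mean [0.5048 0.0105] yaw -3.4 ext 0.165 0.069
top screw 0.61 123 mean [0.5942 0.0024] yaw 33.4 ext 0.081 0.017
top stand 0.97 1770 mean [0.5994 0.0021] yaw 79.3 ext 0.206 0.188
top stand [([0.6076, 0.0007], 0.87), ([0.3485, -0.262], 0.74)]
top pin [([0.602, -0.0013], 0.95), ([0.2363, 0.1028], 0.75)]
top notch [([0.3515, 0.1647], 0.88), ([0.4618, 0.014], 0.65)]
top screw [([0.6011, 0.0058], 0.55), ([0.3512, -0.2679], 0.41)]
side pin 0.82 877 mean [0.5002 0.0057] yaw -1.7 ext 0.173 0.08
side screw none
side stand 0.68 1723 mean [0.6125 0.0056] yaw 49.8 ext 0.316 0.17
side stand [([0.3515, -0.2667], 0.93), ([0.5976, 0.0053], 0.57)]
side pin [([0.6106, 0.0031], 0.92), ([0.2212, 0.0538], 0.55)]
side notch [([0.459, 0.0147], 0.85), ([0.3329, 0.1492], 0.74)]
side screw [([0.3507, -0.2623], 0.62), ([0.5841, -0.0011], 0.6)]
```

View pics/crop.png

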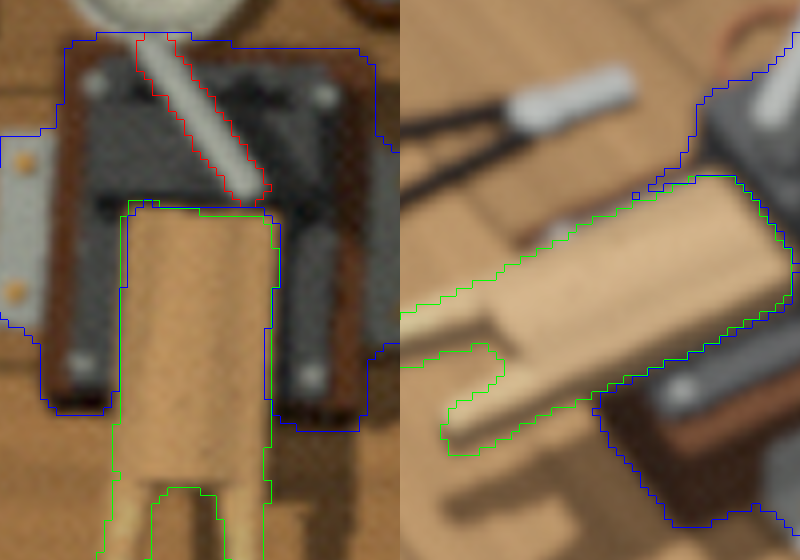

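The crop confirms the choice. The brown riser with the grey steel holder has the pale pin outlined at top-crop (195,210–485), pointing up the image, and the light T-bar runs from (150,40) to (250,195).

Estimates in world axes, checked against the given sizes:
- **Screw:** about (0.595, 0.003), bar at about 33°.
- **Pin notch:** about (0.460, 0.0145).
- **Yaw:** about -3°.
- **Gap to the stop:** about 30 mm, inside the given 17 to 35 mm.

Next I go to a point in front of the notch.

```bash
cat > g.py <<'E'
import sys
from h import *
from scipy.spatial.transform import Rotation as Ro
def st():
    s=env.get_state(); R=Ro.from_rotvec(s["orientation"]).as_matrix()
    print("t",round(s["t"],2),"tcp",s["tcp_pos"].round(4),"yawy",round(float(np.degrees(np.arctan2(R[1,1],R[0,1]))),2),"F",s["wrist_force"].round(2),"T",s["torque"].round(3),"w",round(s["gripper_width"],4),"gf",round(s["grasp_force"],1),"q",s["qpos"].round(2)); return s,R
def go(x,y,z,yaw):
    s,R=st(); a=np.radians(yaw)
    Y=np.array([np.cos(a),np.sin(a),0]); Z=np.array([0,0,-1.]); G=np.c_[np.cross(Y,Z),Y,Z]
    print("tr",(R.T@(np.array([x,y,z])-s["tcp_pos"])/.2).round(4).tolist(),"tw",(Ro.from_matrix(R.T@G).as_rotvec()/(2*np.pi)).round(4).tolist())
if len(sys.argv)>4: go(*map(float,sys.argv[1:5]))
elif len(sys.argv)>1 and sys.argv[1]=="s": st()
E
python3 g.py .39 .018 .2 -3
```

```text
t 1.9 tcp [0.1384 0.5064 0.2313] yawy 74.71 F [ 0.88 -0.03  0.47] T [ 0.051  0.032 -0.025] w 0.0852 gf 0.0 q [ 1.3   0.26 -0.14  1.17 -0.    1.57]
tr [-1.8573, -2.0239, 0.1566] tw [0.0, 0.0, 0.2159]
```

apply_moves([
  {"translation":[-0.7,-0.75,0],"twist":[0,0,0.099]},
  {"translation":[-0.7,-0.75,0],"twist":[0,0,0.099]},
  {"translation":[-0.7,-0.75,0],"twist":[0,0,0.099]},
  {"translation":[-0.7,-0.75,0],"twist":[0,0,0.099]},
  {"translation":[-0.7,-0.75,0],"twist":[0,0,0.099]},
], gripper=-1, grip_force=40)

```text
t: 2.32
tcp_pos: [0.2342, 0.3228, 0.2313]
orientation: [1.358, 2.832, -0.0]
wrist_force: [0.7, -0.6, 0.3]
gripper_width: 0.0255
grasp_force: 0.0
```

```bash
python3 g.py .39 .018 .2 -3
```

```text
t 2.32 tcp [0.2342 0.3228 0.2313] yawy 38.77 F [ 0.65 -0.57  0.31] T [ 0.047 -0.072  0.02 ] w 0.0255 gf 0.0 q [ 0.94  0.04 -0.4   1.12 -0.    1.84]
tr [-1.676, -0.3471, 0.1571] tw [0.0, 0.0001, 0.116]
```

apply_moves([
  {"translation":[-1,-0.2,0],"twist":[0,0,0.099]},
  {"translation":[-1,-0.2,0],"twist":[0,0,0.099]},
  {"translation":[-1,-0.2,0],"twist":[0,0,0.099]},
  {"translation":[-1,-0.2,0],"twist":[0,0,0.099]},
  {"translation":[-1,-0.2,0],"twist":[0,0,0.099]},
])

```text
t: 2.73
tcp_pos: [0.3295, 0.1422, 0.2317]
orientation: [2.161, 2.28, 0.002]
wrist_force: [0.3, 0.5, -0.2]
gripper_width: -0.0001
grasp_force: 0.0
```

```bash
python3 g.py .39 .018 .1 -3
```

```text
t 2.73 tcp [0.3295 0.1422 0.2317] yawy 3.07 F [ 0.26  0.55 -0.16] T [ 0.004 -0.093  0.025] w -0.0001 gf 0.0 q [ 0.41 -0.03 -0.47  1.12 -0.    1.93]
tr [-0.6366, 0.268, 0.6586] tw [0.0002, -0.0, 0.0169]
```

apply_moves([
  {"translation":[-0.637,0.268,0.66],"twist":[0,0,0.017]},
  {"translation":[-0.637,0.268,0.66],"twist":[0,0,0.017]},
  {"translation":[-0.637,0.268,0.66],"twist":[0,0,0.017]},
  {"translation":[-0.637,0.268,0.66],"twist":[0,0,0.017]},
  {"translation":[-0.637,0.268,0.66],"twist":[0,0,0.017]},
])

```text
t: 3.15
tcp_pos: [0.3899, 0.0179, 0.0972]
orientation: [-2.275, -2.166, 0.002]
wrist_force: [0.3, 0.7, 0.3]
gripper_width: -0.0001
grasp_force: 0.0
```

```bash
python3 - <<'E'
from m import *
from g import go,st
C={n:env.camera(n) for n in("top","side")}
for n in C:
    c=C[n]
    for k,z in(("notch",.088),("pin",.068),("screw",.17)):
        print(n,k,[(atz(c,r["centre"][1]*512,r["centre"][0]*384,z)[:2].round(4).tolist(),round(r["confidence"],2)) for r in env.tip_of(n,k)])
c=C["top"];o=[]
for n,(u,v) in(("top",(242,200)),("side",(245,190))):
    o.append(cv2.resize(C[n]["img"][v-35:v+35,u-25:u+25],None,fx=8,fy=8,interpolation=cv2.INTER_CUBIC))
cv2.imwrite("pics/pre.png",np.hstack(o))
go(.41,.0172,.068,-3)
E
```

```text
top notch [([0.3445, 0.1632], 0.91)]
top pin [([0.3832, -0.5398], 0.73), ([0.5973, -0.0002], 0.55), ([0.6087, 0.0132], 0.43)]
top screw [([0.3508, -0.2553], 0.55), ([0.6047, 0.0031], 0.5)]
side notch [([0.3242, 0.1366], 0.97), ([0.4529, 0.0159], 0.96)]
side pin [([0.6035, 0.0015], 0.94), ([0.2294, 0.0497], 0.67)]
side screw [([0.3428, -0.2654], 0.57), ([0.5887, -0.0044], 0.48)]
t 3.55 tcp [0.3907 0.0213 0.1005] yawy -2.58 F [-0.02  0.93 -0.32] T [-0.02   0.014 -0.019] w -0.0 gf 0.0 q [ 0.05  0.14 -0.67  0.76  0.    1.67]
tr [-0.0164, 0.0968, 0.1627] tw [0.0004, -0.0001, 0.0012]
```

View pics/pre.png

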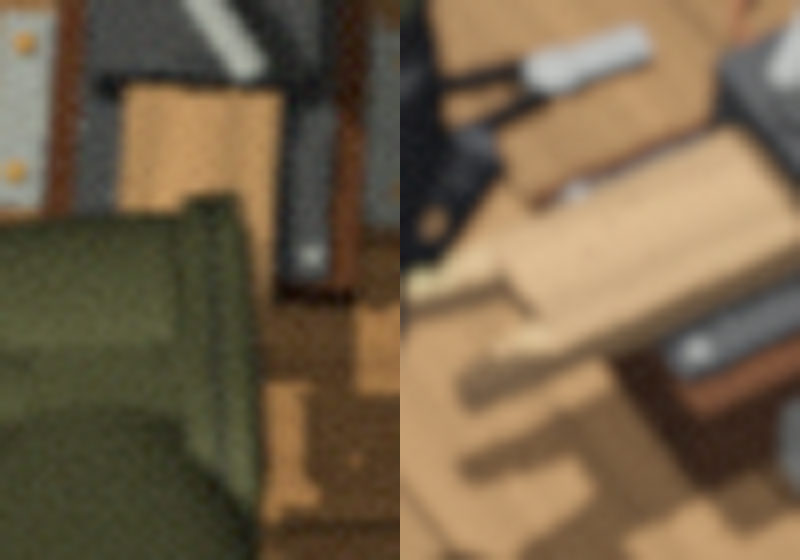

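The picture shows the pale pin still in place in the side half, prong tips at about (470,265) and (510,345), with the dark fingers at (450,150) just in front of it. In the top half the arm hides the pin's front. I lower and slide into the notch.

apply_moves([
  {"translation":[-0.02,0.0,0.16],"twist":[0,0,0.001]},
  {"translation":[-0.02,0.0,0.16],"twist":[0,0,0.001]},
  {"translation":[-0.02,0.05,0.16],"twist":[0,0,0.001]},
  {"translation":[-0.02,0.1,0.16],"twist":[0,0,0.001]},
  {"translation":[-0.02,0.1,0.16],"twist":[0,0,0.001]},
])

```text
t: 3.97
tcp_pos: [0.4147, 0.0159, 0.0691]
orientation: [2.276, 2.159, 0.008]
wrist_force: [1.6, -0.1, -0.0]
gripper_width: -0.0001
grasp_force: 0.0
```

```bash
python3 g.py .445 .0153 .068 -3
```

```text
t 3.97 tcp [0.4147 0.0159 0.0691] yawy -3.01 F [ 1.63 -0.08 -0.03] T [ 0.018 -0.007 -0.004] w -0.0001 gf 0.0 q [ 0.04  0.22 -0.67  0.67  0.    1.66]
tr [0.005, 0.1512, 0.0064] tw [0.001, -0.0001, -0.0]
```

apply_moves([
  {"translation":[0.0,0.03,0.0],"twist":[0,0,0]},
  {"translation":[0.0,0.06,0.0],"twist":[0,0,0]},
  {"translation":[0.0,0.09,0.0],"twist":[0,0,0]},
  {"translation":[0.0,0.12,0.0],"twist":[0,0,0]},
  {"translation":[0.0,0.15,0.0],"twist":[0,0,0]},
])

```text
t: 4.38
tcp_pos: [0.4406, 0.0138, 0.0674]
orientation: [2.28, 2.161, 0.0]
wrist_force: [-0.1, 0.5, 0.2]
gripper_width: -0.0001
grasp_force: 0.0
```

apply_moves([
  {"translation":[0.0,0.02,0.0],"twist":[0,0,0]},
  {"translation":[0.0,0.04,0.0],"twist":[0,0,0]},
  {"translation":[0.0,0.06,0.0],"twist":[0,0,0]},
])

```text
t: 4.63
tcp_pos: [0.4509, 0.0131, 0.067]
orientation: [-2.279, -2.16, 0.003]
wrist_force: [-2.4, -0.0, 1.8]
gripper_width: 0.0001
grasp_force: 1.2
```

```bash
python3 g.py .47 .0142 .068 -3
```

```text
t 4.63 tcp [0.4509 0.0131 0.067 ] yawy -3.05 F [-2.35 -0.04  1.75] T [-0.007  0.469 -0.014] w 0.0001 gf 1.2 q [ 0.03  0.28 -0.59  0.71  0.    1.65]
tr [0.0105, 0.0948, -0.0051] tw [-0.0004, 0.0, -0.0001]
```

Contact is made at about 2.4 N. I push on.

apply_moves([
  {"translation":[0.0,0.02,0.0],"twist":[0,0,0]},
  {"translation":[0.0,0.04,0.0],"twist":[0,0,0]},
  {"translation":[0.0,0.06,0.0],"twist":[0,0,0]},
  {"translation":[0.0,0.08,0.0],"twist":[0,0,0]},
])

```text
t: 4.97
tcp_pos: [0.4682, 0.0123, 0.0672]
orientation: [2.28, 2.161, 0.0]
wrist_force: [-0.6, -0.1, -1.5]
gripper_width: 0.0
grasp_force: 0.4
```

apply_moves([
  {"translation":[0.0,0.01,0.0],"twist":[0,0,0]},
  {"translation":[0.0,0.02,0.0],"twist":[0,0,0]},
])

```text
t: 5.13
tcp_pos: [0.472, 0.0121, 0.0673]
orientation: [-2.28, -2.162, 0.0]
wrist_force: [-1.5, -0.3, 0.9]
gripper_width: -0.0
grasp_force: 0.9
```

apply_moves([
  {"translation":[0.0,0.01,0.0],"twist":[0,0,0]},
  {"translation":[0.0,0.02,0.0],"twist":[0,0,0]},
])

```text
t: 5.3
tcp_pos: [0.4755, 0.0119, 0.0673]
orientation: [-2.279, -2.161, 0.001]
wrist_force: [-1.0, 0.3, 0.8]
gripper_width: -0.0004
grasp_force: 0.8
```

apply_moves([
  {"translation":[0.0,0.01,0.0],"twist":[0,0,0]},
  {"translation":[0.0,0.015,0.0],"twist":[0,0,0]},
])

```text
t: 5.47
tcp_pos: [0.4792, 0.0118, 0.0673]
orientation: [2.279, 2.161, 0.001]
wrist_force: [-1.6, -0.3, 0.2]
gripper_width: 0.0003
grasp_force: 0.5
```

apply_moves([
  {"translation":[0.0,0.005,0.0],"twist":[0,0,0]},
  {"translation":[0.0,0.01,0.0],"twist":[0,0,0]},
])

```text
t: 5.63
tcp_pos: [0.4793, 0.0118, 0.0672]
orientation: [-2.278, -2.16, 0.003]
wrist_force: [-6.4, 0.6, 4.9]
gripper_width: -0.0002
grasp_force: 3.2
```

apply_moves([
  {"translation":[0.0,0.005,0.0],"twist":[0,0,0]},
  {"translation":[0.0,0.01,0.0],"twist":[0,0,0]},
])

```text
t: 5.8
tcp_pos: [0.4794, 0.0118, 0.0669]
orientation: [-2.276, -2.159, 0.006]
wrist_force: [-9.8, 1.3, 7.6]
gripper_width: 0.0002
grasp_force: 4.9
```

The pin stalls at x=0.479 after about 29 mm of travel and the force climbs, so it is against the stop. I give one more nudge, then back out.

apply_moves([
  {"translation":[0.0,0.01,0.0],"twist":[0,0,0]},
  {"translation":[0.0,0.01,0.0],"twist":[0,0,0]},
  {"translation":[0.0,0.01,0.0],"twist":[0,0,0]},
])

```text
t: 6.05
tcp_pos: [0.4793, 0.0118, 0.0666]
orientation: [-2.274, -2.157, 0.01]
wrist_force: [-11.0, 1.0, 7.1]
gripper_width: 0.0001
grasp_force: 5.8
```

apply_moves([
  {"translation":[0.0,-0.06,0.0],"twist":[0,0,0]},
  {"translation":[0.0,-0.2,0.0],"twist":[0,0,0]},
  {"translation":[0.0,-0.37,0.0],"twist":[0,0,0]},
  {"translation":[0.0,-0.4,-0.2],"twist":[0,0,0]},
  {"translation":[0.0,-0.4,-0.4],"twist":[0,0,0]},
])

```text
t: 6.47
tcp_pos: [0.3939, 0.0154, 0.1433]
orientation: [-2.271, -2.154, 0.02]
wrist_force: [2.7, 0.4, 0.3]
gripper_width: -0.0003
grasp_force: 0.0
```

```bash
python3 g.py .4 .25 .25 123
```

```text
t 6.47 tcp [0.3939 0.0154 0.1433] yawy -3.03 F [2.65 0.42 0.34] T [-0.041 -0.212  0.015] w -0.0003 gf 0.0 q [ 0.04  0.11 -0.57  0.9  -0.    1.66]
tr [1.1723, -0.0407, -0.5347] tw [-0.0018, -0.0028, -0.3501]
```

apply_moves([
  {"translation":[0.9,0,-0.55],"twist":[-0.0018,-0.0028,-0.099]},
  {"translation":[0.9,0,-0.55],"twist":[-0.0018,-0.0028,-0.099]},
  {"translation":[0.9,0,-0.55],"twist":[-0.0018,-0.0028,-0.099]},
  {"translation":[0.9,0,-0.55],"twist":[-0.0018,-0.0028,-0.099]},
  {"translation":[0.9,0,-0.55],"twist":[-0.0018,-0.0028,-0.099]},
], gripper=1)

```text
t: 6.88
tcp_pos: [0.415, 0.1952, 0.2578]
orientation: [1.49, 2.74, -0.004]
wrist_force: [1.7, 0.3, -0.1]
gripper_width: 0.0608
grasp_force: 0.0
```

apply_moves([
  {"translation":[0,0,0],"twist":[0,0,-0.099]},
  {"translation":[0,0,0],"twist":[0,0,-0.099]},
  {"translation":[0,0,0],"twist":[0,0,-0.099]},
  {"translation":[0,0,0],"twist":[0,0,-0.099]},
  {"translation":[0,0,0],"twist":[0,0,-0.099]},
])

```text
t: 7.3
tcp_pos: [0.4152, 0.1939, 0.2563]
orientation: [0.579, 3.068, -0.015]
wrist_force: [0.4, -0.5, -0.1]
gripper_width: 0.0853
grasp_force: 0.0
```

apply_moves([
  {"translation":[0,0,0],"twist":[0,0,-0.099]},
  {"translation":[0,0,0],"twist":[0,0,-0.099]},
  {"translation":[0,0,0],"twist":[0,0,-0.099]},
  {"translation":[0,0,0],"twist":[0,0,-0.099]},
  {"translation":[0,0,0],"twist":[0,0,-0.099]},
])

```text
t: 7.72
tcp_pos: [0.4152, 0.1936, 0.2563]
orientation: [-0.387, 3.102, -0.024]
wrist_force: [-0.3, 0.3, -0.1]
gripper_width: 0.0854
grasp_force: 0.0
```

```bash
python3 - <<'E'
from m import *
from g import go,st
C={n:env.camera(n) for n in("top","side")}
o=[]
for n,(u,v) in(("top",(242,180)),("side",(255,185))):
    c=C[n]
    im=cv2.resize(c["img"],None,fx=8,fy=8,interpolation=cv2.INTER_CUBIC)
    for k,z in(("pin",.088),("screw",.178)):
        b=masks(n,k,(u,v))
        if b is None: print(n,k,"none");continue
        m=cv2.resize(b[1].astype(np.uint8),None,fx=8,fy=8,interpolation=cv2.INTER_NEAREST)
        cs,_=cv2.findContours(m,0,1); cv2.drawContours(im,cs,-1,(0,255,0),1)
        ys,xs=np.nonzero(b[1]); P=np.array([atz(c,x,y,z)[:2] for x,y in zip(xs,ys)])
        q=P-P.mean(0);w,V=np.linalg.eigh(np.cov(q.T)); a=V[:,1]*np.sign(V[0,1]); s=q@a;t=q@V[:,0]
        print(n,k,round(b[0],2),"mean",P.mean(0).round(4),"yaw",round(float(np.degrees(np.arctan2(a[1],a[0]))),1),"ext",round(np.ptp(s),3),round(np.ptp(t),3))
    for k,z in(("notch",.088),("screw",.17)):
        print(n,k,[(atz(c,r["centre"][1]*512,r["centre"][0]*384,z)[:2].round(4).tolist(),round(r["confidence"],2)) for r in env.tip_of(n,k)])
    # predicted bar outline
    a=np.radians(33.4);d=np.array([np.cos(a),np.sin(a)]);p=np.array([-d[1],d[0]]);s0=np.array([.5955,.0026])
    pts=np.array([proj(c,[*(s0+i*.04*d+j*.007*p),.178])for i,j in((1,1),(1,-1),(-1,-1),(-1,1))])
    cv2.polylines(im,[np.int32(pts*8+4)],True,(0,0,255),1)
    o.append(im[v*8-280:v*8+280,u*8-200:u*8+200])
cv2.imwrite("pics/home.png",np.hstack(o))
go(.595,.0026,.23,123.4)
E
```

```text
top pin 0.75 mean [0.5241 0.0089] yaw -4.9 ext 0.18 0.065
top screw 0.65 mean [0.5932 0.002 ] yaw 33.4 ext 0.076 0.014
top notch [([0.4891, 0.0162], 0.82), ([0.3484, 0.1614], 0.81)]
top screw [([0.3475, -0.2704], 0.63), ([0.5911, 0.0052], 0.59)]
side pin 0.88 mean [0.5154 0.0055] yaw -1.8 ext 0.139 0.08
side screw none
side notch [([0.4875, -0.0016], 0.89), ([0.3344, 0.1399], 0.85), ([0.6596, -0.0249], 0.41)]
side screw [([0.5793, -0.0679], 0.75), ([0.3537, -0.2619], 0.58), ([0.5968, 0.0043], 0.48)]
t 8.22 tcp [0.4144 0.1933 0.2559] yawy 103.83 F [ 0.58 -0.06  0.35] T [ 0.014 -0.003  0.008] w 0.0858 gf 0.0 q [ 0.45  0.13 -0.24  1.19 -0.02  0.21]
tr [-0.6474, -1.1391, 0.1567] tw [-0.003, 0.0014, -0.0543]
```

View pics/home.png

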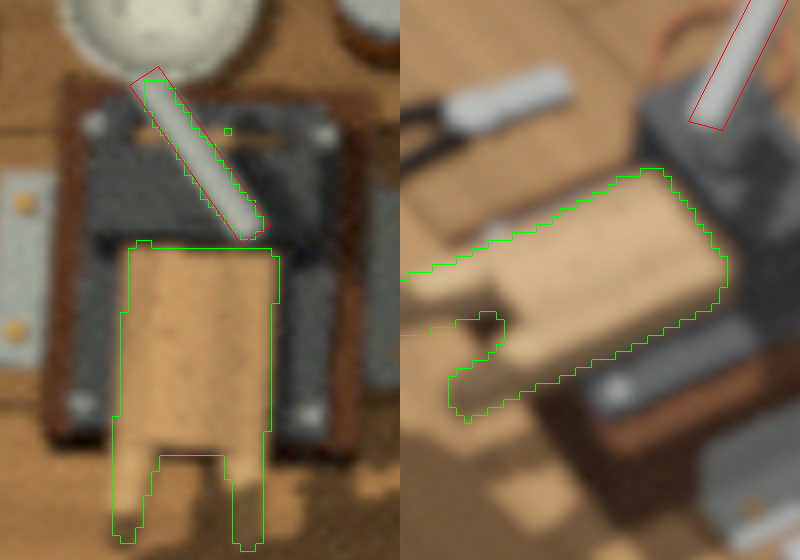

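The top half shows the pin home. Its tail shows behind the bridge at (130–290,135) and its notch bottom is at (190,452). The predicted bar outline (red) lies on the real bar in both views to within about 1–2 mm. I move over the screw next.

apply_moves([
  {"translation":[-0.65,-0.7,0.1],"twist":[-0.003,0.0014,-0.054]},
  {"translation":[-0.65,-0.7,0.1],"twist":[-0.003,0.0014,-0.054]},
  {"translation":[-0.65,-0.95,0.1],"twist":[-0.003,0.0014,-0.054]},
  {"translation":[-0.65,-1,0.1],"twist":[-0.003,0.0014,-0.054]},
  {"translation":[-0.65,-1,0.1],"twist":[-0.003,0.0014,-0.054]},
])

```text
t: 8.63
tcp_pos: [0.563, 0.059, 0.2428]
orientation: [0.901, -3.01, 0.0]
wrist_force: [0.5, 0.2, 0.6]
gripper_width: 0.0849
grasp_force: 0.0
```

```bash
python3 g.py .594 .0016 .22 123.4
```

```text
t 8.63 tcp [0.563  0.059  0.2428] yawy 123.32 F [0.5  0.16 0.64] T [ 0.049 -0.016 -0.015] w 0.0849 gf 0.0 q [ 0.1   0.33 -0.01  1.23 -0.   -0.48]
tr [0.028, -0.3249, 0.1138] tw [0.0, -0.0, -0.0002]
```

apply_moves([
  {"translation":[0.028,-0.325,0.114],"twist":[0,0,0]},
  {"translation":[0.028,-0.325,0.114],"twist":[0,0,0]},
  {"translation":[0.028,-0.325,0.114],"twist":[0,0,0]},
])

```text
t: 8.88
tcp_pos: [0.5942, -0.0017, 0.2174]
orientation: [0.89, -3.01, 0.002]
wrist_force: [-0.5, 0.5, 0.1]
gripper_width: 0.0853
grasp_force: 0.0
```

```bash
python3 g.py .594 .0016 .152 123.4
```

```text
t 8.88 tcp [ 0.5942 -0.0017  0.2174] yawy 122.96 F [-0.49  0.47  0.09] T [-0.023  0.005  0.002] w 0.0853 gf 0.0 q [-0.    0.39  0.01  1.2  -0.   -0.58]
tr [-0.0094, 0.0146, 0.3267] tw [-0.0001, -0.0005, -0.0012]
```

apply_moves([
  {"translation":[0,0,0.15],"twist":[0,0,0]},
  {"translation":[0,0,0.3],"twist":[0,0,0]},
  {"translation":[0,0,0.34],"twist":[0,0,0]},
  {"translation":[0,0,0.34],"twist":[0,0,0]},
  {"translation":[0,0,0.34],"twist":[0,0,0]},
])

```text
t: 9.3
tcp_pos: [0.5924, 0.0034, 0.1526]
orientation: [0.901, -3.009, -0.0]
wrist_force: [0.1, 1.0, -0.1]
gripper_width: 0.0853
grasp_force: 0.0
```

apply_moves([
  {"translation":[0,0,0],"twist":[0,0,0]},
  {"translation":[0,0,0],"twist":[0,0,0]},
  {"translation":[0,0,0],"twist":[0,0,0]},
  {"translation":[0,0,0],"twist":[0,0,0]},
  {"translation":[0,0,0],"twist":[0,0,0]},
], gripper=-1, grip_force=40)

```text
t: 9.72
tcp_pos: [0.5931, 0.003, 0.1529]
orientation: [-0.9, 3.009, -0.001]
wrist_force: [0.3, 0.4, -0.1]
gripper_width: 0.0258
grasp_force: 0.0
```

apply_moves([
  {"translation":[0,0,0],"twist":[0,0,0]},
  {"translation":[0,0,0],"twist":[0,0,0]},
  {"translation":[0,0,0],"twist":[0,0,0]},
  {"translation":[0,0,0],"twist":[0,0,0]},
  {"translation":[0,0,0],"twist":[0,0,0]},
])

```text
t: 10.13
tcp_pos: [0.5935, 0.0022, 0.1528]
orientation: [-0.899, 3.009, -0.003]
wrist_force: [1.4, -3.5, 4.2]
gripper_width: 0.0133
grasp_force: 44.4
```

```bash
python3 g.py s
```

```text
t 10.13 tcp [0.5935 0.0022 0.1528] yawy 123.27 F [ 1.36 -3.53  4.15] T [-0.717 -0.212 -0.184] w 0.0133 gf 44.4 q [ 0.    0.42 -0.11  1.04 -0.   -0.58]
```

The bar is gripped at 13.3 mm. I start turning clockwise, following the sink of the screw.

apply_moves([
  {"translation":[0,0,0.0006],"twist":[0,0,0.014]},
  {"translation":[0,0,0.0011],"twist":[0,0,0.028]},
  {"translation":[0,0,0.0017],"twist":[0,0,0.042]},
  {"translation":[0,0,0.0022],"twist":[0,0,0.056]},
  {"translation":[0,0,0.0028],"twist":[0,0,0.07]},
])

```text
t: 10.55
tcp_pos: [0.5931, 0.0032, 0.1523]
orientation: [-0.217, 3.133, 0.001]
wrist_force: [1.2, -1.6, 4.4]
gripper_width: 0.0133
grasp_force: 44.5
```

```bash
python3 g.py s
```

```text
t 10.55 tcp [0.5931 0.0032 0.1523] yawy 97.93 F [ 1.2  -1.59  4.43] T [-0.284 -0.115  0.225] w 0.0133 gf 44.5 q [ 0.01  0.42 -0.12  1.04  0.   -0.13]
```

apply_moves([
  {"translation":[0,0,0.0006],"twist":[0,0,0.014]},
  {"translation":[0,0,0.0011],"twist":[0,0,0.028]},
  {"translation":[0,0,0.0017],"twist":[0,0,0.042]},
  {"translation":[0,0,0.0022],"twist":[0,0,0.056]},
])

```text
t: 10.88
tcp_pos: [0.5931, 0.0041, 0.1518]
orientation: [0.334, 3.123, 0.003]
wrist_force: [0.1, -0.1, 5.1]
gripper_width: 0.0132
grasp_force: 44.4
```

```bash
python3 g.py s
```

```text
t 10.88 tcp [0.5931 0.0041 0.1518] yawy 77.8 F [ 0.14 -0.13  5.12] T [ 0.095 -0.091  0.247] w 0.0132 gf 44.4 q [ 0.01  0.42 -0.12  1.04  0.    0.22]
```

apply_moves([
  {"translation":[0,0,0.0006],"twist":[0,0,0.014]},
  {"translation":[0,0,0.0011],"twist":[0,0,0.028]},
  {"translation":[0,0,0.0017],"twist":[0,0,0.042]},
])

```text
t: 11.13
tcp_pos: [0.5934, 0.0047, 0.1515]
orientation: [0.741, 3.052, 0.006]
wrist_force: [0.7, 1.9, 4.3]
gripper_width: 0.0134
grasp_force: 44.4
```

```bash
python3 g.py s
```

```text
t 11.13 tcp [0.5934 0.0047 0.1515] yawy 62.7 F [0.75 1.91 4.32] T [ 0.365 -0.226  0.289] w 0.0134 gf 44.4 q [ 0.01  0.42 -0.12  1.04  0.    0.48]
```

apply_moves([
  {"translation":[0,0,0.0006],"twist":[0,0,0.014]},
  {"translation":[0,0,0.0011],"twist":[0,0,0.028]},
])

```text
t: 11.3
tcp_pos: [0.5936, 0.0051, 0.1512]
orientation: [1.006, 2.976, 0.007]
wrist_force: [1.7, 2.9, 4.4]
gripper_width: 0.0137
grasp_force: 44.3
```

```bash
python3 g.py s
```

```text
t 11.3 tcp [0.5936 0.0051 0.1512] yawy 52.64 F [1.65 2.9  4.41] T [ 0.536 -0.411  0.304] w 0.0137 gf 44.3 q [ 0.01  0.42 -0.12  1.04  0.    0.66]
```

apply_moves([
  {"translation":[0,0,0.0006],"twist":[0,0,0.014]},
  {"translation":[0,0,0.0011],"twist":[0,0,0.028]},
])

```text
t: 11.47
tcp_pos: [0.5939, 0.0054, 0.1511]
orientation: [1.263, 2.876, 0.008]
wrist_force: [2.5, 3.1, 4.1]
gripper_width: 0.0134
grasp_force: 44.2
```

```bash
python3 g.py s
```

```text
t 11.47 tcp [0.5939 0.0054 0.1511] yawy 42.57 F [2.52 3.06 4.08] T [ 0.633 -0.496  0.312] w 0.0134 gf 44.2 q [ 0.01  0.42 -0.12  1.03  0.    0.83]
```

apply_moves([
  {"translation":[0,0,0.0006],"twist":[0,0,0.014]},
])

```text
t: 11.55
tcp_pos: [0.5941, 0.0056, 0.151]
orientation: [1.388, 2.818, 0.009]
wrist_force: [2.4, 4.5, 3.2]
gripper_width: 0.0133
grasp_force: 44.2
```

```bash
python3 g.py s
```

```text
t 11.55 tcp [0.5941 0.0056 0.151 ] yawy 37.54 F [2.36 4.45 3.18] T [ 0.745 -0.545  0.274] w 0.0133 gf 44.2 q [ 0.01  0.42 -0.12  1.03  0.    0.92]
```

apply_moves([
  {"translation":[0,0,0.0006],"twist":[0,0,0.014]},
])

```text
t: 11.63
tcp_pos: [0.5943, 0.0057, 0.1508]
orientation: [1.511, 2.754, 0.009]
wrist_force: [3.8, 3.9, 2.0]
gripper_width: 0.0128
grasp_force: 44.2
```

```bash
python3 g.py s
```

```text
t 11.63 tcp [0.5943 0.0057 0.1508] yawy 32.5 F [3.79 3.87 2.  ] T [ 0.774 -0.69   0.278] w 0.0128 gf 44.2 q [ 0.01  0.42 -0.12  1.03  0.01  1.01]
```

apply_moves([
  {"translation":[0,0,0.0006],"twist":[0,0,0.014]},
])

```text
t: 11.72
tcp_pos: [0.5944, 0.0058, 0.1507]
orientation: [-1.631, -2.685, -0.01]
wrist_force: [4.3, 4.7, 2.9]
gripper_width: 0.0131
grasp_force: 44.1
```

```bash
python3 g.py s
```

```text
t 11.72 tcp [0.5944 0.0058 0.1507] yawy 27.46 F [4.32 4.69 2.89] T [ 0.861 -0.733  0.279] w 0.0131 gf 44.1 q [ 0.01  0.42 -0.12  1.03  0.01  1.1 ]
```

The free torque is about 0.28. I continue.

apply_moves([
  {"translation":[0,0,0.0006],"twist":[0,0,0.014]},
  {"translation":[0,0,0.0011],"twist":[0,0,0.028]},
])

```text
t: 11.88
tcp_pos: [0.5948, 0.0059, 0.1505]
orientation: [-1.86, -2.532, -0.011]
wrist_force: [4.5, 5.1, 1.5]
gripper_width: 0.0134
grasp_force: 44.0
```

```bash
python3 g.py s
```

```text
t 11.88 tcp [0.5948 0.0059 0.1505] yawy 17.39 F [4.48 5.15 1.53] T [ 0.941 -0.943  0.275] w 0.0134 gf 44.0 q [ 0.01  0.42 -0.12  1.03  0.01  1.27]
```

apply_moves([
  {"translation":[0,0,0.0006],"twist":[0,0,0.014]},
  {"translation":[0,0,0.0011],"twist":[0,0,0.028]},
])

```text
t: 12.05
tcp_pos: [0.5953, 0.006, 0.1503]
orientation: [-2.075, -2.358, -0.012]
wrist_force: [5.0, 7.0, 0.8]
gripper_width: 0.0133
grasp_force: 43.9
```

```bash
python3 g.py s
```

```text
t 12.05 tcp [0.5953 0.006  0.1503] yawy 7.32 F [5.   7.05 0.84] T [ 0.878 -1.121  0.272] w 0.0133 gf 43.9 q [ 0.01  0.42 -0.12  1.03  0.01  1.45]
```

apply_moves([
  {"translation":[0.004,0.003,0.0006],"twist":[0,0,0.014]},
  {"translation":[0.008,0.006,0.0011],"twist":[0,0,0.028]},
])

```text
t: 12.22
tcp_pos: [0.5958, 0.0062, 0.1501]
orientation: [2.274, 2.166, 0.007]
wrist_force: [3.4, -1.5, 2.7]
gripper_width: 0.0132
grasp_force: 44.1
```

```bash
python3 g.py s
```

```text
t 12.22 tcp [0.5958 0.0062 0.1501] yawy -2.81 F [ 3.38 -1.54  2.7 ] T [-0.236 -0.747  0.283] w 0.0132 gf 44.1 q [ 0.01  0.42 -0.12  1.03  0.    1.63]
```

apply_moves([
  {"translation":[0,0,0.0006],"twist":[0,0,0.014]},
  {"translation":[0,0,0.0011],"twist":[0,0,0.028]},
])

```text
t: 12.38
tcp_pos: [0.5962, 0.0061, 0.1498]
orientation: [2.456, 1.957, 0.008]
wrist_force: [6.2, 0.4, 0.9]
gripper_width: 0.0135
grasp_force: 43.9
```

```bash
python3 g.py s
```

```text
t 12.38 tcp [0.5962 0.0061 0.1498] yawy -12.9 F [6.19 0.44 0.88] T [ 0.035 -1.083  0.319] w 0.0135 gf 43.9 q [ 0.01  0.42 -0.12  1.03  0.    1.8 ]
```

apply_moves([
  {"translation":[0,0,0.0006],"twist":[0,0,0.014]},
  {"translation":[0,0,0.0011],"twist":[0,0,0.028]},
])

```text
t: 12.55
tcp_pos: [0.5967, 0.0059, 0.1497]
orientation: [2.618, 1.734, 0.009]
wrist_force: [7.4, 0.4, 0.8]
gripper_width: 0.0134
grasp_force: 43.8
```

```bash
python3 g.py s
```

```text
t 12.55 tcp [0.5967 0.0059 0.1497] yawy -22.98 F [7.37 0.37 0.77] T [-0.002 -1.192  0.285] w 0.0134 gf 43.8 q [ 0.01  0.42 -0.12  1.03  0.    1.98]
```

apply_moves([
  {"translation":[0.001,0.003,0.0006],"twist":[0,0,0.014]},
  {"translation":[0.002,0.006,0.0011],"twist":[0,0,0.028]},
])

```text
t: 12.72
tcp_pos: [0.5971, 0.0057, 0.1494]
orientation: [2.762, 1.497, 0.007]
wrist_force: [4.3, -0.1, 2.8]
gripper_width: 0.0135
grasp_force: 44.1
```

```bash
python3 g.py s
```

```text
t 12.72 tcp [0.5971 0.0057 0.1494] yawy -33.07 F [ 4.29 -0.06  2.79] T [-0.078 -0.699  0.312] w 0.0135 gf 44.1 q [ 0.01  0.42 -0.11  1.03  0.    2.16]
```

apply_moves([
  {"translation":[0,0,0.0006],"twist":[0,0,0.014]},
  {"translation":[0,0,0.0011],"twist":[0,0,0.028]},
])

```text
t: 12.88
tcp_pos: [0.5974, 0.0054, 0.1492]
orientation: [2.882, 1.248, 0.007]
wrist_force: [5.1, -0.9, 1.8]
gripper_width: 0.0132
grasp_force: 43.9
```

```bash
python3 g.py s
```

```text
t 12.88 tcp [0.5974 0.0054 0.1492] yawy -43.16 F [ 5.1  -0.94  1.83] T [-0.258 -0.997  0.3  ] w 0.0132 gf 43.9 q [ 0.01  0.42 -0.11  1.03  0.    2.33]
```

apply_moves([
  {"translation":[0,0,0.0006],"twist":[0,0,0.014]},
])

```text
t: 12.97
tcp_pos: [0.5976, 0.0053, 0.1491]
orientation: [2.934, 1.12, 0.008]
wrist_force: [5.8, -1.5, -0.2]
gripper_width: 0.0133
grasp_force: 43.9
```

```bash
python3 g.py s
```

```text
t 12.97 tcp [0.5976 0.0053 0.1491] yawy -48.2 F [ 5.82 -1.5  -0.19] T [-0.303 -0.997  0.31 ] w 0.0133 gf 43.9 q [ 0.01  0.42 -0.11  1.03  0.    2.42]
```

apply_moves([
  {"translation":[0,0,0.0006],"twist":[0,0,0.014]},
])

```text
t: 13.05
tcp_pos: [0.5977, 0.0051, 0.1489]
orientation: [2.98, 0.99, 0.008]
wrist_force: [6.7, -1.2, 1.0]
gripper_width: 0.0132
grasp_force: 43.9
```

```bash
python3 g.py s
```

```text
t 13.05 tcp [0.5977 0.0051 0.1489] yawy -53.25 F [ 6.67 -1.17  0.99] T [-0.39  -1.087  0.326] w 0.0132 gf 43.9 q [ 0.01  0.42 -0.11  1.03  0.    2.51]
```

apply_moves([
  {"translation":[0,0,0.0006],"twist":[0,0,0.014]},
])

```text
t: 13.13
tcp_pos: [0.5979, 0.005, 0.1489]
orientation: [3.021, 0.858, 0.008]
wrist_force: [6.3, -2.0, 0.6]
gripper_width: 0.013
grasp_force: 43.9
```

```bash
python3 g.py s
```

```text
t 13.13 tcp [0.5979 0.005  0.1489] yawy -58.29 F [ 6.3  -2.05  0.64] T [-0.515 -1.19   0.281] w 0.013 gf 43.9 q [ 0.01  0.42 -0.11  1.03  0.    2.6 ]
```

apply_moves([
  {"translation":[0,0,0.0006],"twist":[0,0,0.014]},
])

```text
t: 13.22
tcp_pos: [0.598, 0.0047, 0.1487]
orientation: [3.056, 0.724, 0.008]
wrist_force: [6.6, -2.5, 0.4]
gripper_width: 0.0132
grasp_force: 43.9
```

```bash
python3 g.py s
```

```text
t 13.22 tcp [0.598  0.0047 0.1487] yawy -63.34 F [ 6.61 -2.51  0.43] T [-0.604 -1.178  0.297] w 0.0132 gf 43.9 q [ 0.01  0.42 -0.11  1.03 -0.    2.68]
```

apply_moves([
  {"translation":[0,0,0.0006],"twist":[0,0,0.014]},
])

```text
t: 13.3
tcp_pos: [0.598, 0.0045, 0.1487]
orientation: [3.084, 0.589, 0.009]
wrist_force: [6.2, -2.9, 1.3]
gripper_width: 0.0133
grasp_force: 43.9
```

```bash
python3 g.py s
```

```text
t 13.3 tcp [0.598  0.0045 0.1487] yawy -68.39 F [ 6.25 -2.93  1.26] T [-0.648 -1.157  0.33 ] w 0.0133 gf 43.9 q [ 0.01  0.42 -0.11  1.03 -0.    2.77]
```

apply_moves([
  {"translation":[0,0,0.0006],"twist":[0,0,0.014]},
])

```text
t: 13.38
tcp_pos: [0.5981, 0.0043, 0.1485]
orientation: [3.107, 0.452, 0.009]
wrist_force: [6.3, -3.1, 1.5]
gripper_width: 0.0132
grasp_force: 43.9
```

```bash
python3 g.py s
```

```text
t 13.38 tcp [0.5981 0.0043 0.1485] yawy -73.43 F [ 6.31 -3.06  1.46] T [-0.789 -1.182  0.348] w 0.0132 gf 43.9 q [ 0.01  0.42 -0.11  1.03 -0.    2.86]
```

apply_moves([
  {"translation":[0,0,0.0006],"twist":[0,0,0.014]},
])

```text
t: 13.47
tcp_pos: [0.5982, 0.0041, 0.1485]
orientation: [3.124, 0.315, 0.009]
wrist_force: [6.1, -4.5, 1.5]
gripper_width: 0.0129
grasp_force: 43.9
```

```bash
python3 g.py s
```

```text
t 13.47 tcp [0.5982 0.0041 0.1485] yawy -78.48 F [ 6.06 -4.51  1.55] T [-0.902 -1.194  0.294] w 0.0129 gf 43.9 q [ 0.01  0.42 -0.11  1.03 -0.    2.95]
```

It has turned about 202° and is still near the free level. I re-grip a half turn back and look at the bar while up there.

apply_moves([
  {"translation":[0,0,0],"twist":[0,0,0]},
  {"translation":[0,0,0],"twist":[0,0,0]},
  {"translation":[0,0,0],"twist":[0,0,0]},
  {"translation":[0,0,0],"twist":[0,0,0]},
  {"translation":[0,0,-0.1],"twist":[0,0,0]},
], gripper=1)

```text
t: 13.88
tcp_pos: [0.5914, 0.0049, 0.1637]
orientation: [-3.124, -0.322, 0.015]
wrist_force: [-0.5, -0.2, -0.8]
gripper_width: 0.0732
grasp_force: 0.0
```

apply_moves([
  {"translation":[0,0,-0.2],"twist":[0,0,0]},
  {"translation":[0,0,-0.35],"twist":[0,0,0]},
  {"translation":[0,0,-0.4],"twist":[0,0,-0.02]},
  {"translation":[0,0,-0.4],"twist":[0,0,-0.04]},
  {"translation":[0,0,-0.4],"twist":[0,0,-0.06]},
])

```text
t: 14.3
tcp_pos: [0.5953, 0.0049, 0.249]
orientation: [3.007, 0.908, 0.003]
wrist_force: [0.8, 0.3, -0.6]
gripper_width: 0.0852
grasp_force: 0.0
```

apply_moves([
  {"translation":[0,0.7,0],"twist":[0,0,-0.099]},
  {"translation":[0,0.7,0],"twist":[0,0,-0.099]},
  {"translation":[0,0.7,0],"twist":[0,0,-0.099]},
  {"translation":[0,0.7,0],"twist":[0,0,-0.099]},
  {"translation":[0,0.7,0],"twist":[0,0,-0.099]},
])

```text
t: 14.72
tcp_pos: [0.673, -0.1161, 0.246]
orientation: [-2.589, -1.78, 0.002]
wrist_force: [0.4, 0.5, -0.1]
gripper_width: 0.085
grasp_force: 0.0
```

```bash
python3 - <<'E'
from m import *
from g import go,st
c=env.camera("top"); u,v=242,175
im=cv2.resize(c["img"],None,fx=8,fy=8,interpolation=cv2.INTER_CUBIC)
b=masks("top","screw",(u,v-10))
if b:
    ys,xs=np.nonzero(b[1]); P=np.array([atz(c,x,y,.173)[:2] for x,y in zip(xs,ys)])
    q=P-P.mean(0);w,V=np.linalg.eigh(np.cov(q.T)); a=V[:,1]*np.sign(V[0,1])
    print(round(b[0],2),"mean",P.mean(0).round(4),"yaw",np.degrees(np.arctan2(a[1],a[0])).round(1),np.ptp(q@a).round(3))
cv2.imwrite("pics/bar.png",im[v*8-280:v*8+280,u*8-280:u*8+280])
st()
E
```

```text
t 14.82 tcp [ 0.6714 -0.1133  0.2465] yawy -21.23 F [ 0.76  0.52 -0.12] T [-0.003  0.04   0.047] w 0.0855 gf 0.0 q [-0.17  0.54  0.34  1.37  0.    1.77]
```

View pics/bar.png

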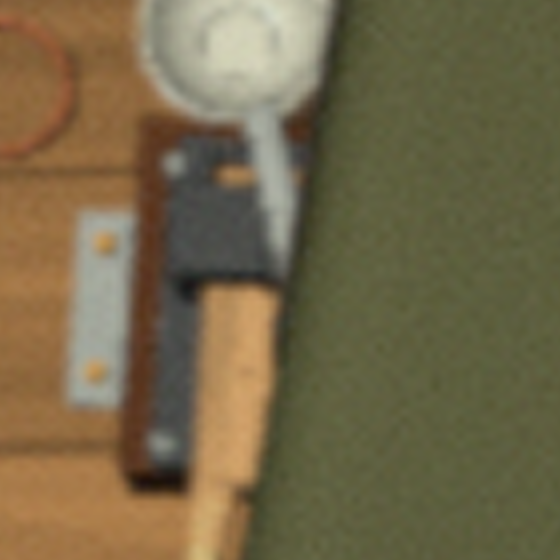

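The bar runs from (262,110) to (290,275), at about 10–11° in world axes. That matches a turn of 202° without slip. I bring the tool round to yaw 101.5°.

apply_moves([
  {"translation":[0,0,0],"twist":[0,0,-0.099]},
  {"translation":[0,0,0],"twist":[0,0,-0.099]},
  {"translation":[0,0,0],"twist":[0,0,-0.099]},
  {"translation":[0,0,0],"twist":[0,0,-0.099]},
  {"translation":[0,0,0],"twist":[0,0,-0.099]},
])

```text
t: 15.23
tcp_pos: [0.6709, -0.1113, 0.2477]
orientation: [-1.918, -2.487, 0.001]
wrist_force: [0.0, 0.5, 0.2]
gripper_width: 0.0853
grasp_force: 0.0
```

apply_moves([
  {"translation":[0,0,0],"twist":[0,0,-0.099]},
  {"translation":[0,0,0],"twist":[0,0,-0.099]},
  {"translation":[0,0,0],"twist":[0,0,-0.099]},
  {"translation":[0,0,0],"twist":[0,0,-0.099]},
  {"translation":[0,0,0],"twist":[0,0,-0.099]},
])

```text
t: 15.65
tcp_pos: [0.6709, -0.1113, 0.2477]
orientation: [-1.065, -2.954, -0.0]
wrist_force: [0.4, -0.5, -0.5]
gripper_width: 0.0853
grasp_force: 0.0
```

```bash
python3 g.py .5958 .0032 .22 101.5
```

```text
t 15.65 tcp [ 0.6709 -0.1113  0.2477] yawy 50.37 F [ 0.39 -0.5  -0.53] T [-0.031  0.002 -0.001] w 0.0853 gf 0.0 q [-0.16  0.54  0.34  1.37  0.    0.53]
tr [0.654, 0.2014, 0.1393] tw [0.0, -0.0002, -0.142]
```

apply_moves([
  {"translation":[0.654,0.201,0.139],"twist":[0,0,-0.099]},
  {"translation":[0.654,0.201,0.139],"twist":[0,0,-0.099]},
  {"translation":[0.654,0.201,0.139],"twist":[0,0,-0.099]},
  {"translation":[0.654,0.201,0.139],"twist":[0,0,-0.099]},
  {"translation":[0.654,0.201,0.139],"twist":[0,0,-0.099]},
])

```text
t: 16.07
tcp_pos: [0.5926, 0.0063, 0.2192]
orientation: [-0.103, -3.135, -0.002]
wrist_force: [0.5, -0.3, 0.0]
gripper_width: 0.0855
grasp_force: 0.0
```

apply_moves([
  {"translation":[0,0,0],"twist":[0,0,-0.02]},
  {"translation":[0,0,0],"twist":[0,0,-0.043]},
  {"translation":[0,0,0],"twist":[0,0,-0.043]},
  {"translation":[0,0,0],"twist":[0,0,-0.043]},
  {"translation":[0,0,0],"twist":[0,0,-0.043]},
])

```text
t: 16.48
tcp_pos: [0.5966, 0.0026, 0.2199]
orientation: [0.303, -3.126, -0.0]
wrist_force: [0.2, 0.3, 1.0]
gripper_width: 0.0852
grasp_force: 0.0
```

```bash
python3 g.py .5958 .0032 .148 101.5
```

```text
t 16.48 tcp [0.5966 0.0026 0.2199] yawy 101.06 F [0.2  0.33 0.99] T [-0.07   0.053 -0.02 ] w 0.0852 gf 0.0 q [ 0.    0.39  0.02  1.2  -0.   -0.19]
tr [0.0032, 0.0039, 0.3596] tw [0.0, -0.0001, -0.0012]
```

apply_moves([
  {"translation":[0,0.002,0.15],"twist":[0,0,-0.001]},
  {"translation":[0,0.002,0.3],"twist":[0,0,-0.001]},
  {"translation":[0,0.002,0.36],"twist":[0,0,-0.001]},
  {"translation":[0,0.002,0.36],"twist":[0,0,-0.001]},
])

```text
t: 16.82
tcp_pos: [0.5939, 0.0025, 0.1442]
orientation: [0.313, -3.118, -0.001]
wrist_force: [0.0, 0.3, -0.9]
gripper_width: 0.0856
grasp_force: 0.0
```

apply_moves([
  {"translation":[0,0,0],"twist":[0,0,0]},
  {"translation":[0,0,0],"twist":[0,0,0]},
  {"translation":[0,0,0],"twist":[0,0,0]},
  {"translation":[0,0,0],"twist":[0,0,0]},
  {"translation":[0,0,0],"twist":[0,0,0]},
], gripper=-1, grip_force=40)

```text
t: 17.23
tcp_pos: [0.5977, 0.0025, 0.149]
orientation: [-0.317, 3.124, -0.001]
wrist_force: [0.2, -0.7, -0.5]
gripper_width: 0.0257
grasp_force: 0.0
```

apply_moves([
  {"translation":[0,0,0],"twist":[0,0,0]},
  {"translation":[0,0,0],"twist":[0,0,0]},
  {"translation":[0,0,0],"twist":[0,0,0]},
  {"translation":[0,0,0],"twist":[0,0,0]},
  {"translation":[0,0,0],"twist":[0,0,0]},
])

```text
t: 17.65
tcp_pos: [0.5972, 0.0037, 0.1489]
orientation: [-0.318, 3.124, 0.003]
wrist_force: [-2.1, 5.0, 5.7]
gripper_width: 0.0134
grasp_force: 43.1
```

```bash
python3 g.py s
```

```text
t 17.65 tcp [0.5972 0.0037 0.1489] yawy 101.64 F [-2.07  4.99  5.66] T [0.829 0.283 0.013] w 0.0134 gf 43.1 q [ 0.01  0.43 -0.11  1.03  0.   -0.2 ]
```

apply_moves([
  {"translation":[0,0,0.0006],"twist":[0,0,0.014]},
])

```text
t: 17.73
tcp_pos: [0.5973, 0.0036, 0.1488]
orientation: [-0.18, 3.135, 0.002]
wrist_force: [-2.2, 3.4, 6.2]
gripper_width: 0.0132
grasp_force: 43.2
```

```bash
python3 g.py s
```

```text
t 17.73 tcp [0.5973 0.0036 0.1488] yawy 96.56 F [-2.18  3.35  6.23] T [0.729 0.254 0.305] w 0.0132 gf 43.2 q [ 0.01  0.43 -0.11  1.03  0.   -0.11]
```

apply_moves([
  {"translation":[0,0,0.0006],"twist":[0,0,0.014]},
])

```text
t: 17.82
tcp_pos: [0.5973, 0.0035, 0.1487]
orientation: [-0.037, 3.14, 0.002]
wrist_force: [-2.0, 3.2, 6.7]
gripper_width: 0.013
grasp_force: 43.2
```

```bash
python3 g.py s
```

```text
t 17.82 tcp [0.5973 0.0035 0.1487] yawy 91.37 F [-2.05  3.19  6.68] T [0.605 0.371 0.359] w 0.013 gf 43.2 q [ 0.01  0.43 -0.11  1.03  0.   -0.02]
```

apply_moves([
  {"translation":[0,0,0.0006],"twist":[0,0,0.014]},
])

```text
t: 17.9
tcp_pos: [0.5973, 0.0033, 0.1486]
orientation: [0.101, 3.139, 0.002]
wrist_force: [-1.1, 3.1, 6.6]
gripper_width: 0.0132
grasp_force: 43.3
```

```bash
python3 g.py s
```

```text
t 17.9 tcp [0.5973 0.0033 0.1486] yawy 86.32 F [-1.07  3.14  6.64] T [0.572 0.363 0.248] w 0.0132 gf 43.3 q [ 0.01  0.43 -0.11  1.03  0.    0.07]
```

apply_moves([
  {"translation":[0,0,0.0006],"twist":[0,0,0.014]},
])

```text
t: 17.98
tcp_pos: [0.5972, 0.0032, 0.1485]
orientation: [0.239, 3.131, 0.001]
wrist_force: [-2.4, 3.3, 7.4]
gripper_width: 0.0135
grasp_force: 43.3
```

```bash
python3 g.py s
```

```text
t 17.98 tcp [0.5972 0.0032 0.1485] yawy 81.27 F [-2.38  3.28  7.36] T [0.512 0.423 0.331] w 0.0135 gf 43.3 q [ 0.    0.43 -0.11  1.03  0.    0.16]
```

```bash
cat > avg.py <<'E'
from h import *
T=[]
for i in range(6):
    env.camera("top"); T.append(env.get_state()["torque"][2])
from g import st
print("Tz mean",np.mean(T).round(3),"sd",np.std(T).round(3)); st()
E
python3 avg.py
```

```text
Tz mean -0.045 sd 0.089
t 18.28 tcp [0.5973 0.0032 0.1485] yawy 81.45 F [-2.38  2.56  6.46] T [ 0.588  0.337 -0.102] w 0.0132 gf 43.2 q [ 0.    0.43 -0.11  1.03  0.    0.15]
```

apply_moves([
  {"translation":[0,0,0.0006],"twist":[0,0,0.014]},
  {"translation":[0,0,0.0011],"twist":[0,0,0.028]},
])

```text
t: 18.45
tcp_pos: [0.5972, 0.0029, 0.1484]
orientation: [0.513, 3.098, 0.001]
wrist_force: [-2.3, 2.2, 6.9]
gripper_width: 0.0135
grasp_force: 43.4
```

```bash
python3 avg.py
```

```text
Tz mean -0.012 sd 0.089
t 18.75 tcp [0.5972 0.0029 0.1484] yawy 71.36 F [-1.7   2.51  6.77] T [ 0.454  0.343 -0.045] w 0.0135 gf 43.3 q [ 0.    0.43 -0.11  1.03  0.    0.33]
```

apply_moves([
  {"translation":[0,0,0.0006],"twist":[0,0,0.014]},
  {"translation":[0,0,0.0011],"twist":[0,0,0.028]},
])

```text
t: 18.92
tcp_pos: [0.5971, 0.0027, 0.1482]
orientation: [0.783, 3.041, -0.0]
wrist_force: [-2.6, 1.5, 7.6]
gripper_width: 0.0132
grasp_force: 43.5
```

```bash
python3 avg.py
```

```text
Tz mean 0.017 sd 0.102
t 19.22 tcp [0.5971 0.0027 0.1482] yawy 61.28 F [-2.12  2.89  7.39] T [0.441 0.469 0.006] w 0.0131 gf 43.4 q [ 0.    0.43 -0.11  1.03 -0.    0.51]
```

apply_moves([
  {"translation":[0,0,0.0006],"twist":[0,0,0.014]},
  {"translation":[0,0,0.0011],"twist":[0,0,0.028]},
])

```text
t: 19.38
tcp_pos: [0.5969, 0.0025, 0.1481]
orientation: [1.048, 2.961, -0.001]
wrist_force: [-2.8, 1.8, 8.6]
gripper_width: 0.0131
grasp_force: 43.6
```

```bash
python3 g.py s
```

```text
t 19.38 tcp [0.5969 0.0025 0.1481] yawy 51.03 F [-2.75  1.82  8.57] T [0.158 0.521 0.389] w 0.0131 gf 43.6 q [ 0.    0.43 -0.11  1.03 -0.    0.68]
```

apply_moves([
  {"translation":[0,0,0.0006],"twist":[0,0,0.014]},
])

```text
t: 19.47
tcp_pos: [0.5969, 0.0024, 0.148]
orientation: [1.177, 2.912, -0.001]
wrist_force: [-2.9, -0.0, 10.0]
gripper_width: 0.0133
grasp_force: 43.7
```

```bash
python3 g.py s
```

```text
t 19.47 tcp [0.5969 0.0024 0.148 ] yawy 45.98 F [-2.93 -0.04 10.03] T [0.095 0.646 0.43 ] w 0.0133 gf 43.7 q [ 0.    0.43 -0.11  1.03 -0.    0.77]
```

apply_moves([
  {"translation":[0,0,0.0006],"twist":[0,0,0.014]},
])

```text
t: 19.55
tcp_pos: [0.5968, 0.0023, 0.148]
orientation: [1.304, 2.857, -0.001]
wrist_force: [-3.5, -0.0, 9.5]
gripper_width: 0.0133
grasp_force: 43.8
```

```bash
python3 g.py s
```

```text
t 19.55 tcp [0.5968 0.0023 0.148 ] yawy 40.94 F [-3.51 -0.02  9.52] T [0.128 0.771 0.4  ] w 0.0133 gf 43.8 q [ 0.    0.43 -0.11  1.03 -0.    0.86]
```

The torque is now climbing, about +0.12 over free at roughly 0.005 per degree. I continue toward about 0.5.

apply_moves([
  {"translation":[0,0,0.0006],"twist":[0,0,0.014]},
])

```text
t: 19.63
tcp_pos: [0.5967, 0.0022, 0.1479]
orientation: [1.428, 2.797, -0.002]
wrist_force: [-4.4, 1.4, 10.2]
gripper_width: 0.0137
grasp_force: 43.8
```

```bash
python3 g.py s
```

```text
t 19.63 tcp [0.5967 0.0022 0.1479] yawy 35.9 F [-4.37  1.42 10.22] T [0.087 0.782 0.474] w 0.0137 gf 43.8 q [ 0.    0.43 -0.11  1.03 -0.    0.95]
```

apply_moves([
  {"translation":[0,0,0.0006],"twist":[0,0,0.014]},
])

```text
t: 19.72
tcp_pos: [0.5966, 0.0021, 0.1478]
orientation: [1.55, 2.732, -0.002]
wrist_force: [-4.6, 0.1, 10.0]
gripper_width: 0.0129
grasp_force: 43.9
```

```bash
python3 g.py s
```

```text
t 19.72 tcp [0.5966 0.0021 0.1478] yawy 30.86 F [-4.57  0.14 10.04] T [0.059 0.852 0.411] w 0.0129 gf 43.9 q [ 0.    0.43 -0.11  1.03 -0.    1.04]
```

apply_moves([
  {"translation":[0,0,0.0006],"twist":[0,0,0.014]},
])

```text
t: 19.8
tcp_pos: [0.5965, 0.0021, 0.1477]
orientation: [1.669, 2.661, -0.002]
wrist_force: [-5.6, -0.2, 11.8]
gripper_width: 0.0136
grasp_force: 44.0
```

```bash
python3 g.py s
```

```text
t 19.8 tcp [0.5965 0.0021 0.1477] yawy 25.82 F [-5.65 -0.2  11.84] T [0.054 0.916 0.482] w 0.0136 gf 44.0 q [ 0.    0.43 -0.11  1.03 -0.    1.12]
```

apply_moves([
  {"translation":[0,0,0],"twist":[0,0,0.014]},
])

```text
t: 19.88
tcp_pos: [0.5963, 0.002, 0.1477]
orientation: [1.784, 2.585, -0.002]
wrist_force: [-4.4, -0.1, 10.1]
gripper_width: 0.0131
grasp_force: 43.9
```

```bash
python3 g.py s
```

```text
t 19.88 tcp [0.5963 0.002  0.1477] yawy 20.78 F [-4.35 -0.14 10.08] T [0.008 0.895 0.561] w 0.0131 gf 43.9 q [ 0.    0.43 -0.11  1.03 -0.    1.21]
```

apply_moves([
  {"translation":[0,0,0],"twist":[0,0,0.014]},
])

```text
t: 19.97
tcp_pos: [0.5962, 0.002, 0.1476]
orientation: [1.896, 2.504, -0.003]
wrist_force: [-4.8, -0.3, 10.5]
gripper_width: 0.0132
grasp_force: 43.9
```

```bash
python3 g.py s
```

```text
t 19.97 tcp [0.5962 0.002  0.1476] yawy 15.74 F [-4.84 -0.26 10.52] T [-0.06   0.966  0.472] w 0.0132 gf 43.9 q [ 0.    0.43 -0.11  1.03 -0.    1.3 ]
```

apply_moves([
  {"translation":[0,0,0],"twist":[0,0,0.014]},
])

```text
t: 20.05
tcp_pos: [0.5961, 0.0019, 0.1476]
orientation: [2.004, 2.418, -0.003]
wrist_force: [-5.0, -0.1, 9.9]
gripper_width: 0.0136
grasp_force: 44.0
```

```bash
python3 g.py s
```

```text
t 20.05 tcp [0.5961 0.0019 0.1476] yawy 10.7 F [-5.   -0.1   9.93] T [-0.05   0.963  0.545] w 0.0136 gf 44.0 q [ 0.    0.43 -0.11  1.03 -0.    1.39]
```

apply_moves([
  {"translation":[0,0,0],"twist":[0,0,0.014]},
])

```text
t: 20.13
tcp_pos: [0.5959, 0.0019, 0.1475]
orientation: [2.109, 2.328, -0.003]
wrist_force: [-5.4, -1.0, 10.1]
gripper_width: 0.0133
grasp_force: 44.0
```

```bash
python3 g.py s
```

```text
t 20.13 tcp [0.5959 0.0019 0.1475] yawy 5.66 F [-5.38 -1.02 10.13] T [-0.035  1.016  0.559] w 0.0133 gf 44.0 q [ 0.    0.43 -0.11  1.03 -0.    1.48]
```

apply_moves([
  {"translation":[0,0,0],"twist":[0,0,0.014]},
])

```text
t: 20.22
tcp_pos: [0.5958, 0.0019, 0.1475]
orientation: [2.209, 2.233, -0.003]
wrist_force: [-5.8, 0.1, 9.7]
gripper_width: 0.0131
grasp_force: 44.0
```

```bash
python3 g.py s; python3 avg.py
```

```text
t 20.22 tcp [0.5958 0.0019 0.1475] yawy 0.62 F [-5.84  0.08  9.73] T [0.048 1.101 0.524] w 0.0131 gf 44.0 q [ 0.    0.43 -0.11  1.03 -0.    1.56]
Tz mean 0.209 sd 0.097
t 20.52 tcp [0.5958 0.0019 0.1474] yawy 0.8 F [-4.97  0.02  9.14] T [0.004 1.008 0.186] w 0.0132 gf 43.7 q [ 0.    0.43 -0.11  1.03 -0.    1.56]
```

Rise is about 0.25 N·m over free, both while moving and at rest, which is roughly 200 N on the pin. I release, lift and check.

apply_moves([
  {"translation":[0,0,0],"twist":[0,0,0]},
  {"translation":[0,0,0],"twist":[0,0,0]},
  {"translation":[0,0,0],"twist":[0,0,0]},
  {"translation":[0,0,0],"twist":[0,0,0]},
  {"translation":[0,0,0],"twist":[0,0,0]},
], gripper=1)

```text
t: 20.93
tcp_pos: [0.5969, 0.0024, 0.1457]
orientation: [-2.206, -2.237, 0.001]
wrist_force: [0.0, 0.2, 0.4]
gripper_width: 0.0727
grasp_force: 0.0
```

apply_moves([
  {"translation":[0,0,-0.1],"twist":[0,0,0]},
  {"translation":[0,0,-0.25],"twist":[0,0,0]},
  {"translation":[0,0,-0.45],"twist":[0,0,0]},
  {"translation":[0.1,0,-0.5],"twist":[0,0,0]},
  {"translation":[0.3,0,-0.5],"twist":[0,0,0]},
])

```text
t: 21.35
tcp_pos: [0.5991, 0.0599, 0.2506]
orientation: [2.208, 2.225, 0.008]
wrist_force: [1.4, 0.3, 0.6]
gripper_width: 0.0859
grasp_force: 0.0
```

apply_moves([
  {"translation":[0.8,-0.6,0],"twist":[0,0,0]},
  {"translation":[0.8,-0.6,0],"twist":[0,0,0]},
  {"translation":[0.8,-0.6,0],"twist":[0,0,0]},
  {"translation":[0.8,-0.6,0],"twist":[0,0,0]},
  {"translation":[0.8,-0.6,0],"twist":[0,0,0]},
])

```text
t: 21.77
tcp_pos: [0.4719, 0.2226, 0.246]
orientation: [-2.204, -2.237, 0.001]
wrist_force: [0.3, -0.2, 0.1]
gripper_width: 0.0852
grasp_force: 0.0
```

```bash
python3 - <<'E'
from m import *
from g import st
o=[]
for n,(u,v) in(("top",(242,180)),("side",(255,185))):
    c=env.camera(n); o.append(cv2.resize(c["img"][v-35:v+35,u-25:u+25],None,fx=8,fy=8,interpolation=cv2.INTER_CUBIC))
    print(n,[(atz(c,r["centre"][1]*512,r["centre"][0]*384,.088)[:2].round(4).tolist(),round(r["confidence"],2)) for r in env.tip_of(n,"notch")])
cv2.imwrite("pics/end.png",np.hstack(o)); st()
E
```

```text
top [([0.3508, 0.1623], 0.93), ([0.4973, 0.0111], 0.85)]
side [([0.3284, 0.1376], 0.96), ([0.4874, 0.0073], 0.89), ([0.5432, -0.2963], 0.47)]
t 21.97 tcp [0.4736 0.2214 0.2461] yawy 0.93 F [-0.23 -0.55 -0.51] T [-0.045  0.046 -0.031] w 0.0857 gf 0.0 q [ 0.44  0.25 -0.11  1.21 -0.    1.99]
```

View pics/end.png

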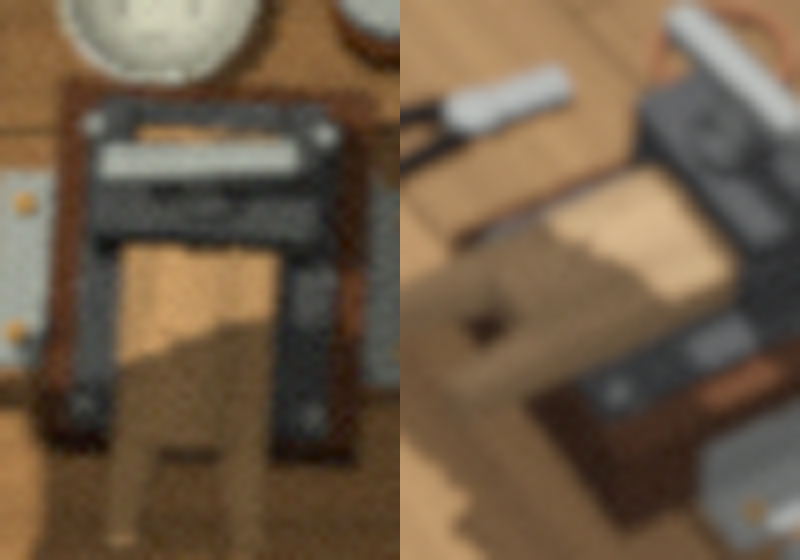

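The pin is still home, its tail seen behind the bridge at (215,130) and its notch bottom at (190,452), as before. The bar lies crosswise at (200,160), the robot is clear and nothing else has moved in view. I hand in.

```bash
python3 -c "
from station import env
print(env.finish_job())"
```

```text
the job is handed in; nothing more can be done
None
```

I pushed the pin home against the rear stop, tightened the screw to about 0.25 N·m above its free-turning torque (my estimate is roughly 200 N on the pin), let go of the handle and handed the job in; no verdict came back.

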